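# Stack the carrying tray on its keyed base box

## Robot

A 6-joint arm with a two-finger parallel gripper is mounted at the origin on a cart in front of the work surface, level with it; the furniture and walls round the work are solid. World frame = base frame: x ahead of the robot, y to its left, z up, the work surface at z = 0. Lengths are in m, angles in rad, forces in N, time in s.
With the tool pointing down it reaches from about 0.375 to 0.9 m from the base axis. Payload 3.1 kg.
Tool frame: the origin (TCP) lies between the finger pads; the fingertips stand 19 mm ahead of it and the grasp point (between the pads) is the TCP; z points along the fingers, y is the line along which they close (so a half turn about z gives the same grasp; the last joint's range is limited). The gripper opens to 87 mm and grips with 3 to 60 N. Pads are 19 mm wide; open, the fingers measure 117 mm over their backs; the gripper's body (75 mm by 190 mm) begins 51 mm behind the grasp point.
Start: joints at [1.165, 0.527, 1.433, -0, 1.181, -0.178], TCP at [0.14, 0.609, 0.242] pointing down, gripper open.
Joint ranges: [-3.08, 3.08], [-0.75, 2.2], [0.22, 2.44], [-1.43, 4.57], [0, 2.65], [-2.85, 2.85]. Speed limits (rad/s): [2.79, 2.79, 3.14, 3.14, 3.14, 3.14].

## Interface

Orientations are given as a unit quaternion [w, x, y, z].
In Python, from plant import r gives the robot as it stands.
- The arm moves only by the shell command python3 -m pendant 'ROWS'. ROWS is JSON, a list of rows, each an object with "fingers": the opening, from 0 (shut) to 1 (fully open); "xyz": the shift along the tool's x, y, z in m, a list of three; "turn": the turn about the tool's z in degrees. A call has 1 to 12 rows; each row is the pose to reach, as a shift and turn from the pose commanded when the call began, along the tool's axes at that moment; what a row does not reach only later rows make up. A row lasts 1/8 s, in which the tool goes at most 62.5 mm and 10.7 degrees, less where a joint would pass 70% of its speed; a pose out of reach is approached as far as the arm can. A call with a gripper value outside its range is refused whole. The fingers move at their own pace and stop on an object; the grip force is fixed at half the most. Time passes only in rows, so rows that repeat a pose let the fingers close. It gives the time, the measured TCP pose, the force, the opening and the grip force at its end, in the units of the state.
- r.get_obs(): the state, without advancing time (a new reading comes with each control period).
- r.grab_frame(name): name is "side" or "top" or "wrist"; returns a dict with "img" (480x640x3 uint8, red, green, blue), "z_map" (480x640 float32, m along the optical axis (not along the pixel's ray), 0 where there is no reading), "K" (3x3 intrinsics, pixels), "k1" (the pictures are not rectified: a ray, as slopes to the right and down, at radius r is drawn at 1 + k1 r^2 times it, then the intrinsics apply), "position" and "attitude" of the camera in the world. Camera axes: x right, y up, looking along -z (the intrinsics and any distortion apply to the point x, -y, -z); pixel columns grow to the right and rows downward; lengths in m; the calibration is good to about 2 mm. A picture is of the moment at which its call begins.
- r.finish_job(): hands the job in; it is judged then, once.
Trained networks look in a picture, given as the dict that the camera call returned (one of the last four; its "shot" number tells which), for a name from the list of things; names that differ only in an ending like _2 or _b are one class to them, and where a whole thing is asked for, a point or a joint stands for the part that bears it (a point fixed in the world has none). Each returns a list of dicts, best first, with "conf" (0 to 1); they miss things now and then, are a little off and sometimes report something else, mostly with a low value. They report only what shows in the picture. A call takes as long as a camera call.
- r.spot_in(picture, thing): "uv" ([column, row] in pixels, amid what is visible of it).
- r.outline_of(picture, thing): "pixels" (480x640 bool, what is visible of it) and "uv" ([column, row] in pixels, amid what is visible of it).
The state is a dict: "time": time; "q": joint angles; "qvel": joint speeds; "joint_efforts": joint torques, N m; "eef_pos": TCP position; "tool_rot": TCP orientation; "ft_force": force on the tool from outside, world axes, zero at the start; "moment": the same for the moment, N m; "finger_gap": finger opening in m; "gripper_force": force on a finger pad.
Only numpy, scipy, OpenCV 4.12 (cv2) and the standard library are available. Lean on these libraries where they do the work, as an engineer would, in place of code of your own. Each camera call takes 0.05 s, during which the arm holds its last target. There are 200 camera calls.

## Task

Lift the blue carrying tray off the sloping stand by its black handle and stack it on the green base box, turned so that the yellow notch under its edge fits over the box's yellow key. Lower it, do not drop it, until it sits level and fully down inside the lip, then let go. Leave the spanner, the grease tin, the tape roll and the oil bottle where they are.

Things in the scene. Friction and masses are not known exactly. Their poses are not given: they have to be found in the camera images.
- tote_tray: loose blue tray, 0.25 to 0.5 kg, 100 mm along x, 130 along y, walls 38 high. Origin: centre of underside; z up out of it, +x to the wall with the notch. Black bar handle along y over the middle: 14 mm thick, 100 long, 58 to 80 mm above the underside, legs at y = +-42; nothing else stands above 38. Starts on the slope: z leans 30 degrees to the robot's side, notch wall at the upper end
- tray_handle (a point): centre of the tray's black handle bar, 69 mm above the underside; axes as the tray's. Grip here, fingers closing along the tray's x (14 mm), pointing along the tray's -z
- tray_notch (a point): the tray's notch, at underside level, 43 mm along +x from the tray's origin; axes as the tray's. The yellow-lined notch is 28 mm wide, 18 mm high, and reaches 14 mm in from the outside of the +x wall, open below
- slope_stand: dark steel stand, fixed, about 120 x 150 mm. Origin: centre of its foot on the counter. Its upper face slopes up at 30 degrees towards its +x, is 50 mm high at the middle and has a 10 mm ledge across the lower end, close to the tray's lower wall. Upper end and sides are free: the tray can be lifted straight up
- keyed_base: green open box, fixed, 118 mm along x, 148 along y, parts inside. Origin: centre of underside, z up, +x to its key. Its flat seat (ledge all round) is 50 mm up; a lip 8 mm higher leans outward and leaves 3 mm each side of the tray. The tray is home with its origin 50 mm above this origin and x axes the same way; the wrong way round it rides up on the key
- base_key (a point): foot of the base box's yellow key, on the seat, 43 mm along +x from the origin; axes as the box's. The key is 18 mm wide (along y), 8 mm thick (along x) and stands 12 mm above the seat
- spanner: flat steel spanner, 180 x 30 x 6 mm, lying between stand and box, loose; origin at the centre of its underside
- grease_tin: green tin with a grey lid, 73 mm across, 48 mm high, loose, at the back; origin at the centre of its underside
- tape_roll: brown roll of packing tape lying flat, 104 mm across, 24 mm high, loose, on the right; origin at the centre of its underside
- oil_bottle: white oil bottle with a red spout, 47 mm across, 139 mm high, loose, on the left; origin at the centre of its underside

How it is judged:
On the way:
1. the tray is lifted clear of the stand (z of tote_tray in the frame of slope_stand above 0.085 m and contact force between tote_tray and slope_stand below 0.1 N), for 0.2 s.
At the end, for the whole second after the job is handed in: The tray rests on the base box's seat: its origin within 7 mm sideways and 3 mm in height of its place, its notch within 8 mm of the key, level within 0.04 rad, at rest and released (horizontal distance between tote_tray and keyed_base below 0.007 m and horizontal distance between tray_notch and base_key below 0.008 m and z of tote_tray in the frame of keyed_base between 0.047 and 0.053 m and angle between tote_tray's own z axis and vertical below 0.04 rad and linear speed of tote_tray below 0.02 m/s and contact force between tote_tray and the fingers below 0.1 N); the robot touches nothing.
It fails at once if the tray falls onto the box (faster than 0.5 m/s, let go, near the box) (horizontal distance between tote_tray and keyed_base below 0.06 m and contact force between tote_tray and the fingers below 0.1 N and linear speed of tote_tray above 0.5 m/s).
It fails at once if the spanner, grease tin, tape roll or oil bottle is moved more than 30 mm (distance of any of spanner, grease_tin, tape_roll, oil_bottle from where it was at the start of the episode above 0.03 m).
It also fails if it takes over 38 s, if anything falls off the work surface, if the arm or the gripper's body presses on something with over 40 N, if the wrist force passes 120 N, or if a joint passes its speed limit or range.

## Working session

There is one attempt and no reset: what is moved stays moved. The work goes in short steps, Python scripts to look and compute and a shell command to move; the robot and the scene stay as the last step left them, time stands still between calls to the robot, and variables do not carry over. Pictures are saved under pics/ and viewed, at most 10 in all, crops included, and the job is handed in when it is done.

```bash
ls; mkdir -p pics
cat > h.py <<'E'
import numpy as np, cv2
from scipy.spatial.transform import Rotation as R
from plant import r
def rot(q): return R.from_quat([q[1],q[2],q[3],q[0]]).as_matrix()
def att(p):
    a=np.array(p["attitude"],float)
    return a if a.shape==(3,3) else rot(a)
def pts(p,mask):
    v,u=np.nonzero(mask&(p["z_map"]>0)); z=p["z_map"][v,u]
    K=np.array(p["K"]);k=p["k1"]
    s=cv2.undistortPoints(np.stack([u,v],1).astype(float)[:,None],K,np.array([k,0,0,0.]))[:,0] if len(u) else np.zeros((0,2))
    c=np.stack([s[:,0]*z,-s[:,1]*z,-z],1)
    return c@att(p).T+np.array(p["position"]), np.stack([u,v],1)
def save(p,n): cv2.imwrite("pics/"+n,p["img"][:,:,::-1])
E
python3 - <<'E'
from h import *
o=r.get_obs(); print(o)
for c in("top","side"):
    p=r.grab_frame(c); save(p,c+"0.png"); print(c,p["position"],p["attitude"],p["K"],p["k1"])
    for t in("tote_tray","tray_handle","tray_notch","slope_stand","keyed_base","base_key","spanner","grease_tin","tape_roll","oil_bottle"):
        for d in r.outline_of(p,t)[:1]:
            P,_=pts(p,d["pixels"]); print(t,round(d["conf"],2),np.round(d["uv"]),len(P),np.round(np.median(P,0),3) if len(P) else "",np.round(np.percentile(P,2,axis=0),3) if len(P) else "",np.round(np.percentile(P,98,axis=0),3) if len(P) else "")
        if "notch" in t or "key" in t or "handle" in t: print("  spot",[(np.round(d["uv"]),round(d["conf"],2)) for d in r.spot_in(p,t)[:2]])
E
```

```text
pics
{'time': 0.0, 'q': array([ 1.16552487e+00,  5.28441619e-01,  1.43390199e+00, -1.14086381e-05,
        1.18139849e+00, -1.78485713e-01]), 'qvel': array([-0.00024502, -0.00078878, -0.0022069 , -0.00172904, -0.00065434,
       -0.00129893]), 'joint_efforts': array([-2.14909815e-03, -4.40039599e+01, -1.76588291e+01,  6.31267671e-02,
        5.82250650e-02, -1.39302292e-04]), 'eef_pos': array([0.140217  , 0.60835677, 0.24058678]), 'tool_rot': array([-3.04200415e-04,  1.13147804e-01,  9.93577586e-01, -1.03078120e-03]), 'ft_force': array([ 0.09927968, -0.86254828, -0.10614775]), 'moment': array([ 0.01279785, -0.02134634, -0.06323434]), 'gripper_force': 0.0, 'finger_gap': 0.08687781129094696}
top [0.16924951 0.13144867 1.48530112] [-0.59423743 -0.08107125  0.10938165  0.79268215] [[519.05550604   0.         318.82607246]
 [  0.         519.05550604 234.29779075]
 [  0.           0.           1.        ]] -0.06536901270872257
tote_tray 0.92 [382. 221.] 1671 [ 0.534 -0.159  0.065] [ 0.488 -0.224  0.029] [ 0.579 -0.093  0.121]
tray_handle 0.67 [380. 220.] 1674 [ 0.536 -0.161  0.065] [ 0.48
[... 1472 characters left out ...]
.]), 0.91)]
tray_notch 0.82 [298. 290.] 2447 [ 0.538 -0.171  0.073] [ 0.488 -0.229  0.032] [ 0.589 -0.096  0.122]
  spot [(array([300., 287.]), 0.9)]
slope_stand 0.66 [325. 316.] 923 [ 0.591 -0.22   0.04 ] [ 0.5   -0.235  0.001] [ 0.611 -0.089  0.085]
keyed_base 0.76 [315. 203.] 1905 [0.558 0.222 0.036] [0.489 0.166 0.004] [0.631 0.29  0.061]
  spot [(array([316., 205.]), 0.89)]
  spot [(array([314., 203.]), 0.85)]
spanner 0.67 [272. 260.] 269 [0.464 0.    0.007] [ 0.415 -0.014 -0.   ] [0.587 0.019 0.012]
grease_tin 0.67 [352. 256.] 688 [ 0.665 -0.016  0.047] [ 0.633 -0.033  0.005] [0.697 0.031 0.052]
oil_bottle 0.58 [331. 160.] 410 [0.596 0.43  0.052] [0.57  0.419 0.001] [0.62  0.534 0.11 ]
```

Run:
```python
import cv2,numpy as np
a=cv2.imread("pics/top0.png")[180:300,200:440]; b=cv2.imread("pics/side0.png")[165:345,220:420]
a=cv2.resize(a,(800,400),interpolation=cv2.INTER_CUBIC); cv2.imwrite("pics/t1.png",a)
cv2.imwrite("pics/s1.png",cv2.resize(b,(666,600),interpolation=cv2.INTER_CUBIC))
from h import *
for c in("top","side"):
    p=r.grab_frame(c); hsv=cv2.cvtColor(p["img"],cv2.COLOR_RGB2HSV)
    y=(hsv[...,0]>18)&(hsv[...,0]<35)&(hsv[...,1]>130)&(hsv[...,2]>100)
    n,l,s,cc=cv2.connectedComponentsWithStats(y.astype(np.uint8))
    for i in range(1,n):
        if s[i,4]>3:
            P,_=pts(p,l==i)
            if len(P): print(c,s[i,4],cc[i].round(),P.mean(0).round(3))
    for nm,t in(("tray",((hsv[...,0]>95)&(hsv[...,0]<130)&(hsv[...,1]>100))),("base",((hsv[...,0]>40)&(hsv[...,0]<90)&(hsv[...,1]>70)))):
        P,_=pts(p,t); 
        k=(P[:,0]>.4)&(P[:,0]<.7)&((abs(P[:,1]+.16)<.13) if nm=="tray" else (abs(P[:,1]-.23)<.1)&(P[:,2]>.046)); Q=P[k]
        if len(Q): print(c,nm,len(Q),cv2.minAreaRect(Q[:,:2].astype(np.float32)*1000),Q[:,2].min(),Q[:,2].max())
    # handle: black points high
    P,_=pts(p,hsv[...,2]<75); Q=P[(abs(P[:,0]-.52)<.08)&(abs(P[:,1]+.16)<.08)&(P[:,2]>.09)]
    if len(Q): print(c,"handle",len(Q),cv2.minAreaRect(Q[:,:2].astype(np.float32)*1000),np.percentile(Q[:,2],[2,50,98]))
```

```text
top 303 [220. 123.] [0.798 0.19  0.374]
top 346 [501. 159.] [ 0.627 -0.578  0.054]
top 263 [476. 219.] [ 0.476 -0.448  0.023]
top 14 [376. 210.] [ 0.567 -0.156  0.085]
top 31 [232. 260.] [0.554 0.275 0.043]
top 313 [138. 310.] [0.492 0.567 0.026]
top tray 1562 ((539.0164794921875, -174.0658416748047), (107.06905364990234, 164.57701110839844), 5.910877227783203) -0.005980620844033169 0.12106433118386817
top base 886 ((552.8387451171875, 230.27996826171875), (149.16409301757812, 114.31745147705078), 5.7517242431640625) 0.046010098068901994 0.06552615483550062
top handle 186 ((511.1116027832031, -161.99269104003906), (18.309860229492188, 97.99475860595703), 6.529591083526611) [0.10854794 0.11761413 0.12517322]
side 139 [299. 150.] [0.493 0.558 0.024]
side 28 [313. 187.] [0.552 0.273 0.058]
side 7 [319. 279.] [ 0.583 -0.141  0.08 ]
side 4 [312. 280.] [ 0.566 -0.147  0.084]
side 7 [313. 285.] [ 0.569 -0.163  0.082]
side 4 [238. 420.] [ 0.44  -0.463  0.025]
side tray 1969 ((537.7191162109375, -161.4987335205078), (107.41270446777344, 137.3206024169922), 5.0633134841918945) -0.0012350054520288145 0.11051816450004548
side base 328 ((557.2769775390625, 228.26107788085938), (145.29835510253906, 121.84559631347656), 5.616321086883545) 0.04616048321785382 0.06401584628396018
side handle 288 ((514.3018798828125, -166.92507934570312), (20.105371475219727, 96.0571517944336), 4.824070453643799) [0.10595733 0.11876938 0.12433311]
```

View pics/t1.png

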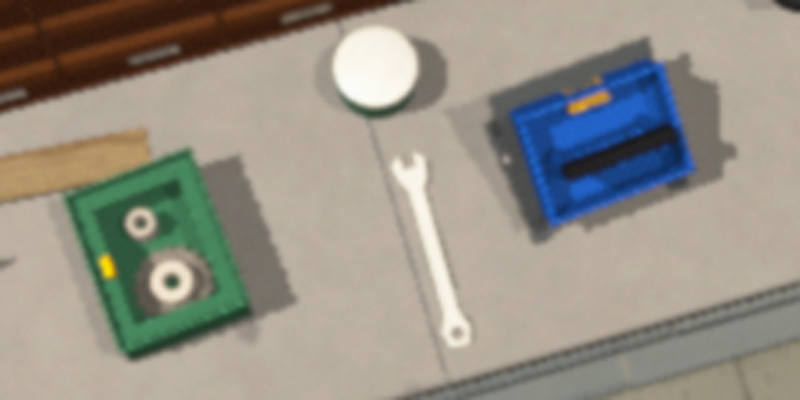

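View pics/s1.png

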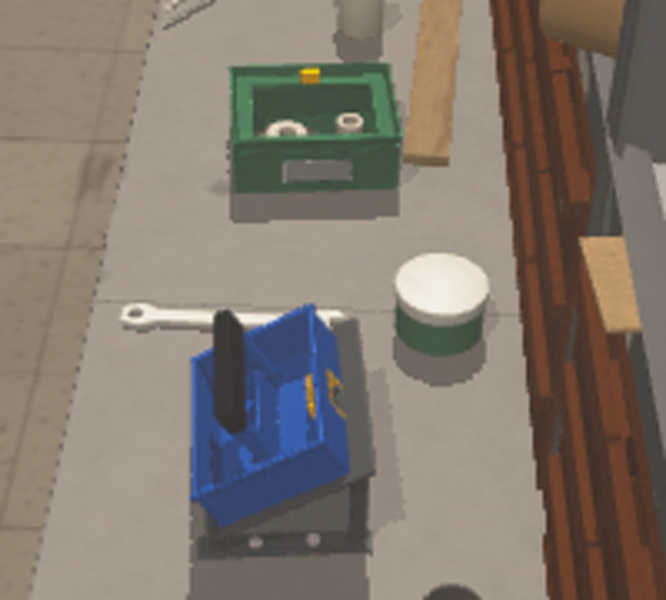

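The tray's notch wall is at the top of the slope, yaw about +5.5°, with the bar near (0.513, -0.164, 0.11). In the top crop, the key at (107,266) is on the box's +y side, so the box x axis is at about 95.7°. The tool can't tilt, so I'll grip vertically and let the closing pads and gravity level the tray.

```bash
python3 -m pendant '[{"fingers":0.6,"xyz":[-0.39,-0.33,0],"turn":71.5},{"fingers":0.6,"xyz":[-0.39,-0.33,0],"turn":71.5},{"fingers":0.6,"xyz":[-0.39,-0.33,0],"turn":71.5},{"fingers":0.6,"xyz":[-0.39,-0.33,0],"turn":71.5},{"fingers":0.6,"xyz":[-0.39,-0.33,0],"turn":71.5},{"fingers":0.6,"xyz":[-0.39,-0.33,0],"turn":71.5},{"fingers":0.6,"xyz":[-0.39,-0.33,0],"turn":71.5},{"fingers":0.6,"xyz":[-0.39,-0.33,0],"turn":71.5},{"fingers":0.6,"xyz":[-0.54,-0.67,0],"turn":71.5},{"fingers":0.6,"xyz":[-0.54,-0.67,0],"turn":71.5},{"fingers":0.6,"xyz":[-0.54,-0.67,0],"turn":71.5},{"fingers":0.6,"xyz":[-0.54,-0.67,0],"turn":71.5}]'; python3 -m pendant '[{"fingers":0.6,"xyz":[0,0,0],"turn":0}]'; python3 -c "
from h import *
o=r.get_obs();print(o['eef_pos'],rot(o['tool_rot']).round(3))"
```

```text
time: 3.1
eef_pos: [0.4901, -0.0386, 0.2418]
tool_rot: [0.0, 0.672, 0.74, 0.0]
ft_force: [1.2, -0.1, -0.2]
finger_gap: 0.052
gripper_force: 0.0
time: 3.22
eef_pos: [0.4916, -0.0411, 0.2419]
tool_rot: [0.002, 0.675, 0.738, 0.0]
ft_force: [1.0, 1.3, -1.0]
finger_gap: 0.052
gripper_force: 0.0
[ 0.49155412 -0.04105161  0.2419131 ] [[-0.089  0.996  0.003]
 [ 0.996  0.089 -0.002]
 [-0.002  0.003 -1.   ]]
```

```bash
python3 -m pendant '[{"fingers":0.6,"xyz":[-0.125,0.011,0],"turn":0},{"fingers":0.6,"xyz":[-0.125,0.011,0],"turn":0},{"fingers":0.6,"xyz":[-0.125,0.011,0],"turn":0},{"fingers":0.6,"xyz":[-0.125,0.011,0],"turn":0}]'
cat > look.py <<'E'
from h import *
import sys
p=r.grab_frame("wrist"); save(p,sys.argv[1]); hsv=cv2.cvtColor(p["img"],cv2.COLOR_RGB2HSV)
o=r.get_obs();T=rot(o["tool_rot"]);print("tcp",o["eef_pos"].round(4),"yaw_y",np.degrees(np.arctan2(T[1,1],T[0,1])).round(2))
P,_=pts(p,hsv[...,2]<75);z=P[:,2]
Q=P[(abs(P[:,0]-.51)<.06)&(abs(P[:,1]+.165)<.07)&(z>.093)&(z<.135)]
if len(Q): print("handle",len(Q),cv2.minAreaRect(Q[:,:2].astype(np.float32)*1000),np.percentile(Q,[2,50,98],axis=0).round(4))
E
python3 look.py w1.png
```

```text
time: 3.72
eef_pos: [0.512, -0.1585, 0.2412]
tool_rot: [-0.001, 0.672, 0.74, 0.0]
ft_force: [-0.1, -0.9, -0.8]
finger_gap: 0.0521
gripper_force: 0.0
tcp [ 0.512  -0.1579  0.2413] yaw_y 5.58
handle 2697 ((514.5586547851562, -162.72731018066406), (20.186782836914062, 99.31460571289062), 5.068087577819824) [[ 0.5024 -0.209   0.1089]
 [ 0.5133 -0.1584  0.1192]
 [ 0.5251 -0.1148  0.1227]]
```

View pics/w1.png

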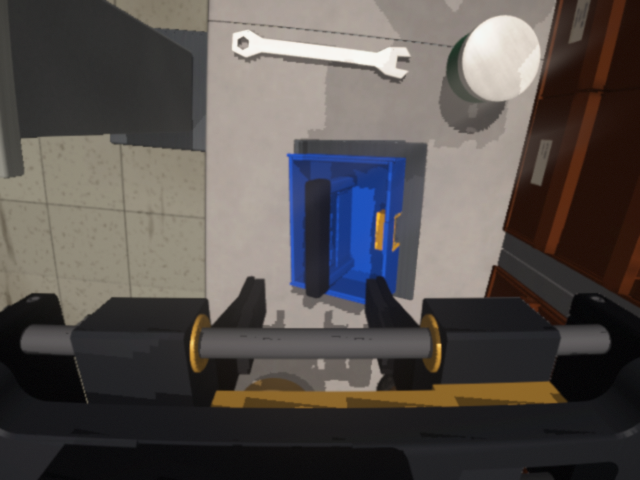

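The wrist view shows the dark bar at pixel (317,237), parallel to the picture's columns, with the notch at (390,230). The bar centre is (0.515, -0.163, 0.110), so I'll go down and close.

```bash
python3 -m pendant '[{"fingers":0.6,"xyz":[0,0.003,0.05],"turn":0},{"fingers":0.6,"xyz":[0,0.003,0.09],"turn":0},{"fingers":0.6,"xyz":[0,0.003,0.12],"turn":0},{"fingers":0.6,"xyz":[0,0.003,0.13],"turn":0},{"fingers":0.6,"xyz":[0,0.003,0.13],"turn":0},{"fingers":0.6,"xyz":[0,0.003,0.13],"turn":0}]';python3 -m pendant '[{"fingers":0.3,"xyz":[0,0,0],"turn":0},{"fingers":0.25,"xyz":[0,0,0],"turn":0},{"fingers":0.0,"xyz":[0,0,0],"turn":0},{"fingers":0.0,"xyz":[0,0,0],"turn":0},{"fingers":0.0,"xyz":[0,0,0],"turn":0},{"fingers":0.0,"xyz":[0,0,0],"turn":0}]'
```

```text
time: 4.53
eef_pos: [0.5166, -0.1595, 0.1128]
tool_rot: [0.001, 0.672, 0.74, 0.0]
ft_force: [0.5, -0.9, 0.6]
finger_gap: 0.0522
gripper_force: 0.0
time: 5.28
eef_pos: [0.5142, -0.1597, 0.1117]
tool_rot: [-0.001, 0.672, 0.74, -0.001]
ft_force: [-4.9, -2.5, 4.3]
finger_gap: 0.0205
gripper_force: 29.4
```

```bash
python3 -m pendant '[{"fingers":0,"xyz":[0,0,-0.01],"turn":0},{"fingers":0,"xyz":[0,0,-0.02],"turn":0},{"fingers":0,"xyz":[0,0,-0.03],"turn":0},{"fingers":0,"xyz":[0,0,-0.045],"turn":0},{"fingers":0,"xyz":[0,0,-0.06],"turn":0},{"fingers":0,"xyz":[0,0,-0.08],"turn":0},{"fingers":0,"xyz":[0,0,-0.1],"turn":0},{"fingers":0,"xyz":[0,0,-0.12],"turn":0},{"fingers":0,"xyz":[0,0,-0.12],"turn":0},{"fingers":0,"xyz":[0,0,-0.12],"turn":0}]'
python3 - <<'E'
from h import *
p=r.grab_frame("side"); cv2.imwrite("pics/s2.png",cv2.resize(p["img"][150:350,200:440,::-1],(720,600)))
E
```

```text
time: 6.52
eef_pos: [0.5152, -0.1593, 0.2313]
tool_rot: [-0.0, 0.672, 0.74, -0.0]
ft_force: [0.0, 0.4, -3.3]
finger_gap: 0.0198
gripper_force: 28.7
```

View pics/s2.png

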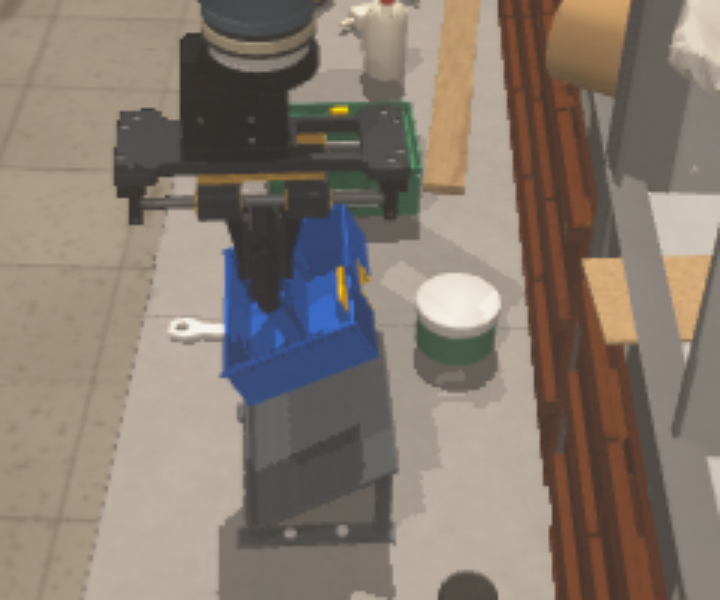

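The side view shows the tray lifted clear and gripped around (265,290), but still about 17° tilted. The 19.8 mm gap on the bar agrees. I'll set it down on the free counter between the spanner and the box, let it go so it lies level, and grip it again squarely.

```bash
python3 -m pendant '[{"fingers":0,"xyz":[0.03,0.005,0],"turn":-10},{"fingers":0,"xyz":[0.07,0.01,0],"turn":-20},{"fingers":0,"xyz":[0.11,0.017,0],"turn":-30},{"fingers":0,"xyz":[0.15,0.023,0],"turn":-40},{"fingers":0,"xyz":[0.19,0.03,0],"turn":-50},{"fingers":0,"xyz":[0.22,0.036,0],"turn":-60},{"fingers":0,"xyz":[0.232,0.036,0],"turn":-70},{"fingers":0,"xyz":[0.232,0.036,0],"turn":-80},{"fingers":0,"xyz":[0.232,0.036,0],"turn":-90},{"fingers":0,"xyz":[0.232,0.036,0],"turn":-90},{"fingers":0,"xyz":[0.232,0.036,0],"turn":-90}]'
python3 - <<'E'
from h import *
o=r.get_obs();T=rot(o["tool_rot"]);print("yaw_y",np.degrees(np.arctan2(T[1,1],T[0,1])))
p=r.grab_frame("side"); hsv=cv2.cvtColor(p["img"],cv2.COLOR_RGB2HSV)
P,_=pts(p,(hsv[...,0]>95)&(hsv[...,0]<130)&(hsv[...,1]>100)); P=P[(abs(P[:,0]-.53)<.12)&(abs(P[:,1]-.08)<.12)&(P[:,2]>.05)]
print(len(P),np.percentile(P,[1,50,99],axis=0).round(3)); save(p,"s3.png")
E
```

```text
time: 7.95
eef_pos: [0.529, 0.0748, 0.231]
tool_rot: [-0.001, -0.047, 0.999, 0.0]
ft_force: [-0.2, -0.4, -3.6]
finger_gap: 0.0137
gripper_force: 30.0
yaw_y 95.351900279244
1490 [[0.467 0.018 0.165]
 [0.534 0.064 0.186]
 [0.599 0.127 0.216]]
```

```bash
cat > m.py <<'E'
from h import *
import sys
for c in sys.argv[1:]:
    p=r.grab_frame(c); save(p,c+"_m.png"); hsv=cv2.cvtColor(p["img"],cv2.COLOR_RGB2HSV)
    o=r.get_obs(); e=o["eef_pos"]
    P,_=pts(p,(hsv[...,0]>95)&(hsv[...,0]<130)&(hsv[...,1]>100)); P=P[(np.hypot(P[:,0]-e[0],P[:,1]-e[1])<.1)&(P[:,2]>e[2]-.085)&(P[:,2]<e[2]-.02)]
    if len(P)>50:
        top=P[P[:,2]>e[2]-.037]
        print(c,"tcp",e.round(4),"tray all",len(P),cv2.minAreaRect(P[:,:2].astype(np.float32)*1000),"rim",len(top),cv2.minAreaRect(top[:,:2].astype(np.float32)*1000), np.percentile(P[:,2],[1,50,99]).round(4))
        A=np.c_[top[:,:2]-e[:2],np.ones(len(top))]; k=abs(top[:,2]-np.median(top[:,2]))<.006
        print("  rim plane",np.linalg.lstsq(A[k],top[k,2],rcond=None)[0].round(4))
    P,_=pts(p,(hsv[...,0]>40)&(hsv[...,0]<90)&(hsv[...,1]>70)); P=P[(abs(P[:,0]-.555)<.1)&(abs(P[:,1]-.23)<.1)&(P[:,2]>.05)&(P[:,2]<.065)]
    if len(P)>50: print(c,"base lip",len(P),cv2.minAreaRect(P[:,:2].astype(np.float32)*1000),np.percentile(P[:,2],[2,50,98]).round(4))
    y=(hsv[...,0]>18)&(hsv[...,0]<35)&(hsv[...,1]>130)&(hsv[...,2]>100); P,_=pts(p,y); P=P[(abs(P[:,0]-.555)<.06)&(abs(P[:,1]-.27)<.04)&(P[:,2]>.035)]
    if len(P): print(c,"key",len(P),P.mean(0).round(4),P.min(0).round(3),P.max(0).round(3))
E
python3 m.py wrist side top
```

```text
wrist tcp [0.5291 0.0747 0.2312] tray all 20111 ((532.0401000976562, 74.87117004394531), (134.0996856689453, 103.1130599975586), 5.463167667388916) rim 5575 ((532.0401000976562, 74.87117004394531), (134.0996856689453, 103.1130599975586), 5.463167667388916) [0.1669 0.1692 0.2042]
  rim plane [-0.021  -0.0086  0.2012]
wrist base lip 5972 ((557.175537109375, 230.12017822265625), (148.9807891845703, 119.03500366210938), 5.509897232055664) [0.0501 0.0513 0.0602]
wrist key 250 [0.552  0.2718 0.0592] [0.543 0.267 0.049] [0.566 0.285 0.064]
side tcp [0.5292 0.0747 0.2314] tray all 1468 ((532.6819458007812, 72.86942291259766), (132.7647247314453, 106.32878875732422), 5.301799774169922) rim 425 ((532.7548217773438, 72.99740600585938), (132.52220153808594, 105.3314437866211), 5.579930782318115) [0.1661 0.1858 0.207 ]
  rim plane [-0.0148  0.0064  0.2005]
side base lip 83 ((555.673828125, 226.06851196289062), (142.845947265625, 110.0357666015625), 7.504746437072754) [0.0501 0.052  0.0587]
top base lip 482 ((554.156494140625, 230.62185668945312), (147.87734985351562, 114.01336669921875), 6.289309024810791) [0.0501 0.0532 0.0613]
top key 24 [0.5511 0.2754 0.0549] [0.542 0.271 0.043] [0.563 0.282 0.066]
```

View pics/wrist_m.png

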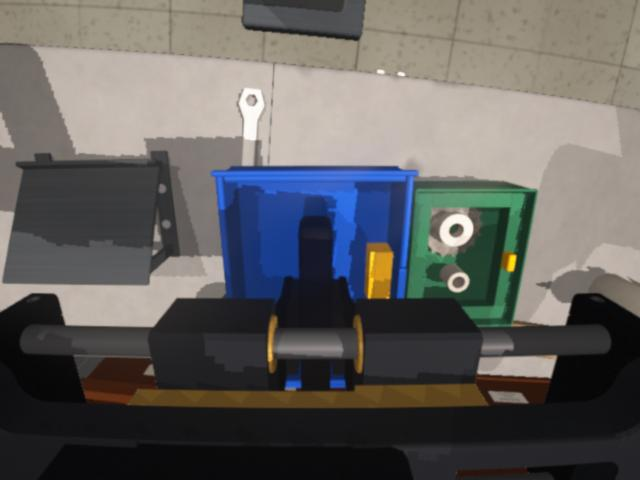

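The wrist view shows the tray level in the grip, with its notch at (378,270) facing the box and the key at (510,262). Tray and box outlines agree in yaw. Next I'll cross over and lower partway.

```bash
python3 -m pendant '[{"fingers":0,"xyz":[-0.01,0.04,0],"turn":0},{"fingers":0,"xyz":[-0.02,0.08,0],"turn":0},{"fingers":0,"xyz":[-0.03,0.12,0],"turn":0},{"fingers":0,"xyz":[-0.039,0.1525,0],"turn":0},{"fingers":0,"xyz":[-0.039,0.1525,0.03],"turn":0},{"fingers":0,"xyz":[-0.039,0.1525,0.06],"turn":0},{"fingers":0,"xyz":[-0.039,0.1525,0.08],"turn":0},{"fingers":0,"xyz":[-0.039,0.1525,0.08],"turn":0},{"fingers":0,"xyz":[-0.039,0.1525,0.08],"turn":0}]'; python3 m.py wrist
```

```text
time: 9.28
eef_pos: [0.5542, 0.2304, 0.1523]
tool_rot: [0.001, -0.048, 0.999, 0.0]
ft_force: [0.2, -0.7, -1.6]
finger_gap: 0.0139
gripper_force: 30.0
wrist tcp [0.5545 0.2305 0.1527] tray all 20244 ((557.0332641601562, 230.4580078125), (133.66358947753906, 102.89603424072266), 5.531078815460205) rim 5495 ((557.0332641601562, 230.4580078125), (133.66358947753906, 102.89603424072266), 5.531078815460205) [0.088  0.0903 0.1252]
  rim plane [-0.0194 -0.0084  0.1223]
wrist base lip 2496 ((489.55499267578125, 223.6989288330078), (12.497403144836426, 117.05733489990234), 5.253810882568359) [0.0501 0.0521 0.0605]
wrist key 1038 [0.5504 0.2683 0.1075] [0.515 0.238 0.101] [0.567 0.277 0.226]
```

View pics/wrist_m.png

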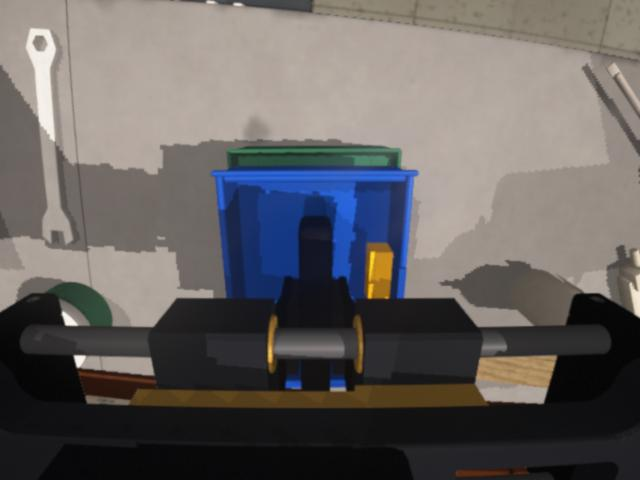

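The tray (blue) is centred over the box (green strip at (315,157)), and the measured centres agree within 1 mm. Lowering slowly.

```bash
python3 -m pendant '[{"fingers":0,"xyz":[0,0,0.006],"turn":0},{"fingers":0,"xyz":[0,0,0.012],"turn":0},{"fingers":0,"xyz":[0,0,0.017],"turn":0},{"fingers":0,"xyz":[0,0,0.022],"turn":0},{"fingers":0,"xyz":[0,0,0.026],"turn":0},{"fingers":0,"xyz":[0,0,0.029],"turn":0},{"fingers":0,"xyz":[0,0,0.031],"turn":0},{"fingers":0,"xyz":[0,0,0.031],"turn":0}]'; python3 m.py wrist | head -2;  python3 -m pendant '[{"fingers":0,"xyz":[0,0,0.001],"turn":0},{"fingers":0,"xyz":[0,0,0.002],"turn":0},{"fingers":0,"xyz":[0,0,0.003],"turn":0},{"fingers":0,"xyz":[0,0,0.003],"turn":0}]'; python3 m.py wrist|head -2
```

```text
time: 10.32
eef_pos: [0.5534, 0.2303, 0.1204]
tool_rot: [-0.0, -0.048, 0.999, -0.0]
ft_force: [-0.7, -0.6, -4.3]
finger_gap: 0.0136
gripper_force: 30.0
wrist tcp [0.5535 0.2303 0.1206] tray all 20345 ((556.2730712890625, 230.1422119140625), (133.98985290527344, 112.36665344238281), 5.572525501251221) rim 5535 ((556.2427368164062, 230.45281982421875), (133.98985290527344, 102.8497543334961), 5.572525501251221) [0.056  0.0585 0.0934]
  rim plane [-0.0209 -0.0087  0.0905]
time: 10.88
eef_pos: [0.5531, 0.23, 0.1181]
tool_rot: [-0.0, -0.048, 0.999, -0.0]
ft_force: [-3.4, -2.6, 2.2]
finger_gap: 0.0137
gripper_force: 30.0
wrist tcp [0.5531 0.2301 0.1181] tray all 20340 ((556.173583984375, 230.27476501464844), (133.75656127929688, 117.72676849365234), 5.641575336456299) rim 5407 ((556.1712036132812, 230.29843139648438), (133.75656127929688, 103.26387786865234), 5.641575336456299) [0.0535 0.0558 0.0905]
  rim plane [-0.0149 -0.0047  0.0881]
```

```bash
python3 -m pendant '[{"fingers":0,"xyz":[0,0,0.002],"turn":0},{"fingers":0,"xyz":[0,0,0.002],"turn":0},{"fingers":0.2,"xyz":[0,0,0.001],"turn":0},{"fingers":0.4,"xyz":[0,0,0.001],"turn":0},{"fingers":0.6,"xyz":[0,0,0],"turn":0},{"fingers":0.6,"xyz":[0,0,0],"turn":0},{"fingers":0.6,"xyz":[0,0,0],"turn":0}]';  python3 m.py wrist|head -2; python3 -m pendant '[{"fingers":0.6,"xyz":[0,0,-0.02],"turn":0},{"fingers":0.6,"xyz":[0,0,-0.06],"turn":0},{"fingers":0.6,"xyz":[0,0,-0.1],"turn":0},{"fingers":0.6,"xyz":[0,0,-0.14],"turn":0},{"fingers":0.6,"xyz":[0,0,-0.14],"turn":0},{"fingers":0.6,"xyz":[0,0,-0.14],"turn":0}]'
python3 - <<'E'
from h import *
for c in("wrist","side"):
    p=r.grab_frame(c); hsv=cv2.cvtColor(p["img"],cv2.COLOR_RGB2HSV)
    P,_=pts(p,(hsv[...,0]>95)&(hsv[...,0]<130)&(hsv[...,1]>100)); P=P[(abs(P[:,0]-.555)<.11)&(abs(P[:,1]-.23)<.11)]
    t=P[P[:,2]>.08]; A=np.c_[t[:,:2]-[.556,.23],np.ones(len(t))]
    print(c,cv2.minAreaRect(t[:,:2].astype(np.float32)*1000),np.linalg.lstsq(A,t[:,2],rcond=None)[0].round(4))
    P,_=pts(p,(hsv[...,0]>40)&(hsv[...,0]<90)&(hsv[...,1]>70)); P=P[(abs(P[:,0]-.555)<.1)&(abs(P[:,1]-.23)<.1)&(P[:,2]>.05)&(P[:,2]<.07)]
    print(" lip",cv2.minAreaRect(P[:,:2].astype(np.float32)*1000))
    if c=="side": cv2.imwrite("pics/s4.png",cv2.resize(p["img"][120:280,220:420,::-1],(750,600)))
    else: save(p,"w4.png")
E
```

```text
time: 11.8
eef_pos: [0.5535, 0.2304, 0.1174]
tool_rot: [-0.0, -0.048, 0.999, 0.0]
ft_force: [0.1, -1.1, 0.5]
finger_gap: 0.0482
gripper_force: 0.0
wrist tcp [0.5534 0.2304 0.1174] tray all 25164 ((556.3753662109375, 230.28753662109375), (134.09722900390625, 117.59829711914062), 5.558269023895264) rim 7035 ((556.3786010742188, 230.25436401367188), (134.09722900390625, 103.49011993408203), 5.558269023895264) [0.053  0.0554 0.0898]
  rim plane [-0.01   -0.001   0.0877]
time: 12.6
eef_pos: [0.5528, 0.2302, 0.257]
tool_rot: [-0.001, -0.048, 0.999, -0.0]
ft_force: [-0.5, 0.5, -0.0]
finger_gap: 0.0521
gripper_force: 0.0
wrist ((556.320556640625, 232.94297790527344), (133.76947021484375, 164.335693359375), 5.480823516845703) [-0.1802  0.1376  0.1091]
 lip ((553.2049560546875, 229.79052734375), (139.4851531982422, 116.63851928710938), 5.911348342895508)
side ((555.9883422851562, 228.97918701171875), (132.7344970703125, 106.18952941894531), 5.4697370529174805) [-0.003   0.0281  0.0878]
 lip ((557.912353515625, 224.69497680664062), (148.5652313232422, 110.71852111816406), 3.564857244491577)
```

View pics/w4.png

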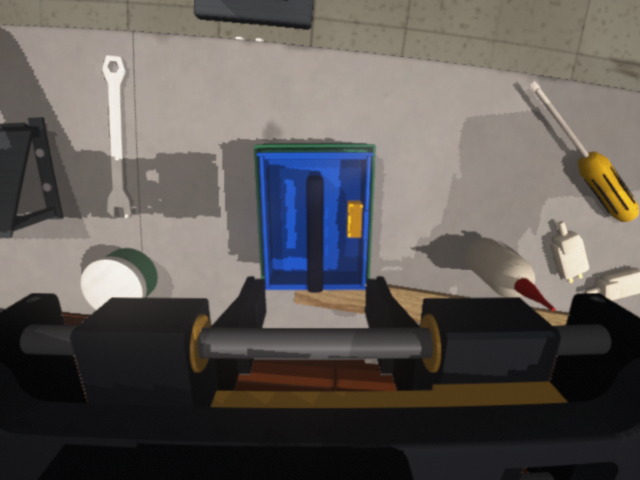

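View pics/s4.png

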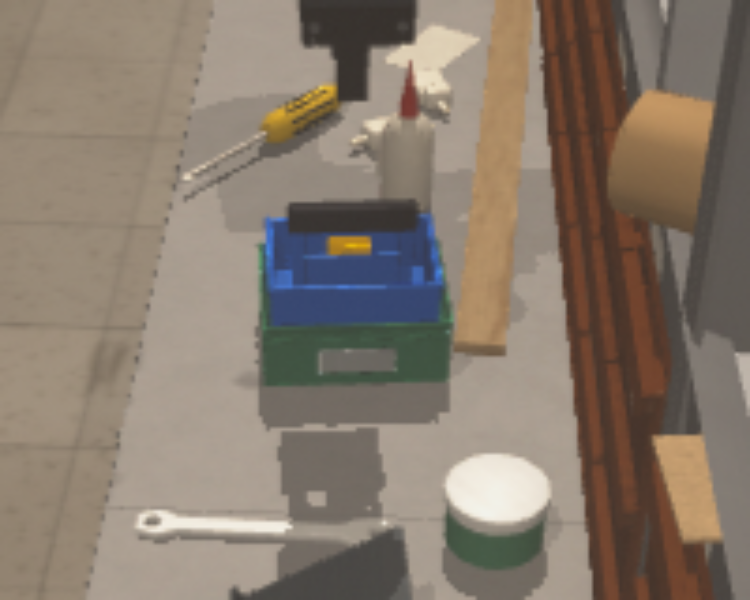

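The wrist view shows the tray at (316,220) inside the green rim, with its notch at (355,220) on the key side. The side view shows it level inside the lip at (355,270), released, with the rim at about 88 mm and the other items unmoved.

```bash
python3 -c "
from plant import r
print(r.finish_job())"
```

```text
the job is handed in; nothing more can be done
None
```

The tray is stacked on the green base box with its notch over the key, level and let go, and the job is handed in at about 13 s; the hand-in call gave no verdict.

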